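# Try a drill chuck's taper in its socket: twist it home, drift it loose

## Robot

A 6-joint arm with a two-finger parallel gripper is mounted at the origin on the work surface. World frame = base frame: x ahead of the robot, y to its left, z up, the work surface at z = 0. Lengths are in m, angles in rad, forces in N, time in s.
With the tool pointing down it reaches from about 0.275 to 0.725 m from the base axis. Payload 5.6 kg.
Tool frame: the origin (TCP) lies between the finger pads; the fingertips stand 11 mm ahead of it and the grasp point (between the pads) lies 8 mm behind it; z points along the fingers, y is the line along which they close (so a half turn about z gives the same grasp; the last joint's range is limited). The gripper opens to 85 mm and grips with 20 to 120 N. Pads are 22 mm wide; open, the fingers measure 114 mm over their backs; the gripper's body (76 mm by 85 mm) begins 54 mm behind the grasp point. The pads swing forward as they close: fully open they stand 13 mm farther back than shut.
Start: joints at [-0.953, 0.255, 0.108, 0, -1.424, -0.285], TCP at [0.18, -0.52, 0.242] pointing down, gripper open.
Joint ranges: [-2.95, 2.95], [-1.21, 1.97], [-1.09, 1.5], [-2.87, 1.71], [-2.94, -0.07], [-3.05, 3.05]. Speed limits (rad/s): [2.57, 2.57, 3.14, 3.14, 3.14, 3.14].

## Interface

Orientations are given as [roll, pitch, yaw] about the fixed x, y, z axes, in that order (R = Rz(yaw) Ry(pitch) Rx(roll)).
In Python, from cell import r gives the robot as it stands. Calls block until the motion is done:
- r.move_ptp(position, orientation): joint-space move of the TCP to a pose.
- r.movel(position, frame=None, velocity=0.15, until_force=None): straight line of the TCP; frame=None keeps the orientation; velocity is the mean speed in m/s. With until_force (N) it stops when the force on the tool has changed by that much, and returns True; else False.
- r.movej(angles): joint-space move.
- r.grip(opening): finger opening in m; the grip force is fixed at half the most; returns when the fingers have stopped.
- r.dwell(seconds).
- r.inverse_kinematics(position, orientation): joint angles nearest the present ones, or None.
- r.get_state(): the state.
- r.grab_frame(name): name is "scene" or "side" or "wrist"; returns the picture (480x640x3 uint8, red, green, blue); there is no depth.
- r.camera_model(name): a dict with "fovy" (degrees; the focal length in pixels is half the picture's height over the tangent of half this angle, whatever the lens; pixels are square), "cx", "cy" (the principal point, pixels), "rvec" (rotation vector, rad) and "tvec" (3), from world to camera coordinates, as OpenCV has them. Camera axes: x right, y down, z forward; pixel columns grow to the right and rows downward; lengths in m; the calibration is good to about 2 mm. The wrist camera is an equidistant fisheye: a pixel r from the principal point sees the ray r / f radians off the axis. A picture is of the moment at which its call begins: read the wrist's pose just before it. camera_model takes no time and is no camera call; for the wrist camera it gives the pose at the moment of the call.
A pose or a line that the arm cannot do raises r.IKError and nothing moves.
- r.hand_in(): hands the job in; it is judged then, once.
The state is a dict: "time_s": time; "qpos": joint angles; "joint_velocities": joint speeds; "effort": joint torques, N m; "ee_pos": TCP position; "tool_rot": TCP orientation; "ft_force": force on the tool from outside, world axes, zero at the start; "wrist_torque": the same for the moment, N m; "opening": finger opening in m; "finger_force": force on a finger pad.
Only numpy, scipy, OpenCV 4.12 (cv2) and the standard library are available. Lean on these libraries where they do the work, as an engineer would, in place of code of your own. Each camera call takes 0.05 s, during which the arm holds its last target. There are 200 camera calls.

## Task

Try the fit of the drill chuck's taper shank in the steel socket that stands nipped in the blue vise: take the chuck from the wooden stand, press it fully home with a twisting push of about 12 N (much over 15 N and the socket slides down between the jaws) so that the taper locks, and let go of it. Then take the steel drift by its orange grip, put it level and tip first into the slot under the shank, and drive it in, without handling the chuck again, until the taper lets go and the chuck stands loose a couple of millimetres above where it first touched the bore. Leave the drift in the slot with the upright chuck resting on it, and do not disturb the dead centre, the figure on its pot or the glue bottle.

Things in the scene. Friction and masses are not known exactly. Their poses are not given: they have to be found in the camera images.
- chuck_mid (a point): Drill chuck, 0.8 kg: point on its axis half-way up the dark ribbed body, 34 mm across and 48 mm tall (z up along the axis). The steel taper shank hangs below: 18 mm across at 36 mm below this point, 12 mm at 101 mm below, then a 7 mm round nose that ends 112 mm below. It starts upright in one hole of the stand, the body's underside (24 mm below this point) on the board.
- socket_mouth (a point): Centre of the open top of the upright steel socket, 28 mm across, 150 mm above the bench. Its bore matches the shank. chuck_mid stands 36 mm above this point at first touch. A straight push of 15 N sinks it only to about 32 mm, springy and not home; twisted to and fro (0.4 rad each way, several times) under 12 N it draws down to about 29.5 mm and stays. Home is below 31 mm.
- slot (a point): Point on the socket's axis, on the floor of its cross slot, 92 mm below the mouth. The slot runs right through the body along this point's y axis (across the vise's length), 9 mm wide (x) and 24 mm tall, open at both sides. The shank's nose hangs 16 mm above the floor at first touch and 9 to 11 mm when home. The vise's jaw tops lie 8 mm below the floor and reach 32 mm to either side along y.
- socket (a joint): How far the socket has been forced down between the vise jaws, in m (0 as it starts). It stays put while the chuck is pressed down with up to about 16 N besides its own weight; beyond that it slides down. 1.5 mm is too much.
- drift_grip (a point): Middle of the drift's orange grip, 60 mm long (x), 16 mm wide (y), 24 mm tall (z); x points to the tip, z up. The grip's underside is flush with the wedge's straight lower edge, 12 mm below this point. The drift (about 0.22 kg) starts edge-up and level in a slotted wooden rest, lower edge 30 mm above the bench; the grip overhangs the rest, which begins 30 mm or more ahead of this point.
- drift_tip (a point): Tip of the drift's steel wedge, 170 mm ahead of drift_grip along x and 3 mm above the lower edge. The wedge is 6 mm thick (3 mm at the tip) and 6 mm high at the tip, rising by 0.15 mm per mm towards the grip. Lying on the slot floor it meets the home nose when the tip is 20 to 35 mm past the axis, and holds the chuck 2 mm above first touch at about 80 mm past. It stays where it is left.
- stand: Wooden stand: raised board 160 mm long (x) by 70 mm wide (y), top 98 mm above the bench, with two 25 mm holes on its long middle line, 42 mm to either side of its centre. One holds the chuck, the other the dead centre. Origin: centre of its underside.
- centre: Steel dead centre, a short cone on a 30 mm dark collar, standing in the other hole of the stand, 84 mm from the chuck; its point is 26 mm above the board. Origin on its axis 12 mm below the board's top. Leave it alone.
- figure_pot: White pot with a blue lid, 58 mm across and 62 mm tall, with a grey painted figure on it (122 mm in all). Origin: centre of its underside. Leave it alone.
- glue: Small white glue bottle with a blue nozzle, 34 mm across, 85 mm tall. Origin: centre of its underside. Leave it alone.
Mind the look-alikes: they are no part of the job. Leave any purple look-alike of the part that bears drift_grip alone. Leave any red look-alike of the part that bears chuck_mid alone.

How it is judged:
By the outcome, as a careful person would: the job done as asked, in the order asked, and still so for the second after the job is handed in, with the robot touching nothing.
It also fails if it takes over 70 s, if anything falls off the work surface, if the arm or the gripper's body presses on something with over 40 N, if the wrist force passes 120 N, or if a joint passes its speed limit or range.

## Working session

There is one attempt and no reset: what is moved stays moved. The work goes in short steps, each a Python script; the robot and the scene stay as the last script left them, time stands still between calls to the robot, and variables do not carry over. Pictures are saved under pics/ and viewed, at most 10 in all, crops included, and the job is handed in when it is done.

```bash
mkdir -p pics; ls; cat > h.py <<'E'
import numpy as np, cv2
from cell import r
def save(n,f): cv2.imwrite(f'pics/{f}.png',cv2.cvtColor(r.grab_frame(n),cv2.COLOR_RGB2BGR))
E
python3 - <<'E'
from h import *
for n in ('scene','side','wrist'):
    m=r.camera_model(n); print(n,m)
    save(n,n+'0')
print(r.get_state())
E
```

```text
pics
scene {'fovy': 49.280316083015606, 'cx': 320.31836870093105, 'cy': 241.55897550073985, 'rvec': array([ 2.18377999,  1.21971108, -0.41473177]), 'tvec': array([-0.26943603, -0.31835915,  1.39009093])}
side {'fovy': 53.000143077359645, 'cx': 316.2214690168877, 'cy': 250.28756403795578, 'rvec': array([ 0.73849107, -2.4947064 ,  1.27188116]), 'tvec': array([0.43619922, 0.27885709, 0.86118688])}
wrist {'fovy': 65.70646984690485, 'cx': 322.7669679959247, 'cy': 242.9088551126778, 'rvec': array([-1.71515781, -2.40968182, -0.34536481]), 'tvec': array([ 0.54845237, -0.03528301,  0.37934762])}
{'time_s': 0.15, 'qpos': array([-9.53395603e-01,  2.55623567e-01,  1.07310471e-01, -3.49407424e-04,
       -1.42392339e+00, -2.84569919e-01]), 'joint_velocities': array([-0.00063618, -0.00240586,  0.0037467 ,  0.00357954, -0.00021943,
       -0.00101127]), 'effort': array([ 6.92492486e-04, -3.86943948e+01,  2.38080972e+01,  5.36652043e+00,
       -4.57663875e-03, -1.69143010e-05]), 'ee_pos': array([ 0.17960831, -0.51946715,  0.24160111]), 'tool_rot': array([ 3.14011339e+00, -7.26456034e-05, -2.80881318e+00]), 'ft_force': array([ 0.94763271, -0.43668945,  0.00733354]), 'wrist_torque': array([ 0.01180525,  0.04035581, -0.02495548]), 'finger_force': 0.0, 'opening': 0.08522996181653848}
```

View pics/scene0.png

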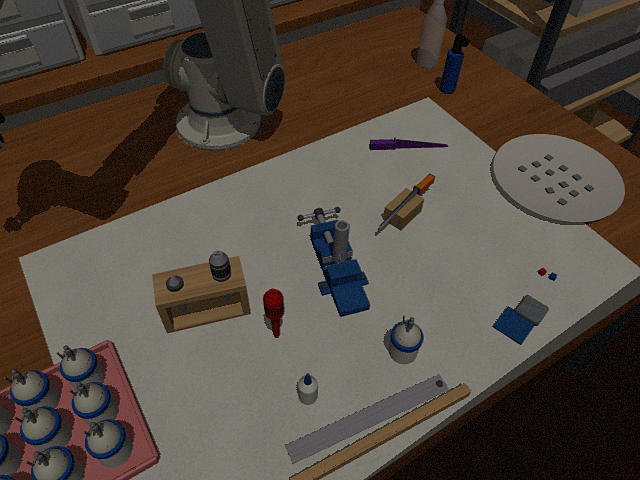

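View pics/side0.png

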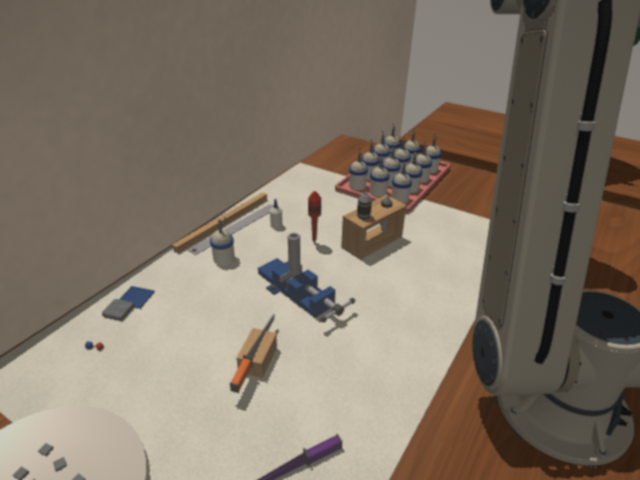

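Scene view: chuck top at about (219,257), dead centre (174,283), socket mouth (342,226), drift grip (425,184), tip (377,234), pot (405,340), glue (308,388). Side view: socket mouth (294,237), chuck (365,205), grip (242,373), tip (273,319).

```bash
cat >> h.py <<'E'
from scipy.spatial.transform import Rotation as Ro
def ray(m,uv):
    f=240/np.tan(np.radians(m['fovy'])/2); R=cv2.Rodrigues(m['rvec'])[0]; c=-R.T@m['tvec']
    d=np.array([uv[0]-m['cx'],uv[1]-m['cy']])/f
    if m.get('fish'):
        t=np.hypot(*d); v=np.r_[d/t*np.sin(t),np.cos(t)] if t>1e-9 else np.array([0,0,1.])
    else: v=np.r_[d,1]
    v=R.T@v; return c,v/np.linalg.norm(v)
def onz(m,uv,z):
    c,v=ray(m,uv); return c+v*(z-c[2])/v[2]
def tri(rs):
    A=sum(np.eye(3)-np.outer(v,v) for c,v in rs); b=sum((np.eye(3)-np.outer(v,v))@c for c,v in rs)
    p=np.linalg.solve(A,b); return p,[np.linalg.norm(np.cross(p-c,v)) for c,v in rs]
def proj(m,p):
    f=240/np.tan(np.radians(m['fovy'])/2); q=cv2.Rodrigues(m['rvec'])[0]@np.asarray(p)+m['tvec']
    if m.get('fish'):
        t=np.arctan2(np.hypot(q[0],q[1]),q[2]); s=f*t*q[:2]/np.hypot(q[0],q[1])
    else: s=f*q[:2]/q[2]
    return s+[m['cx'],m['cy']]
def wm():
    m=r.camera_model('wrist'); m['fish']=True; return m
E
python3 - <<'E'
from h import *
np.set_printoptions(precision=4,suppress=True)
s=r.camera_model('scene'); d=r.camera_model('side')
print('mouth',tri([ray(s,(342,226)),ray(d,(294,237))]),onz(s,(342,226),.15))
print('chucktop',onz(s,(219,256),.146),tri([ray(s,(219,256)),ray(d,(365,199))]))
print('centre',onz(s,(174,279),.124))
print('grip',tri([ray(s,(426,183)),ray(d,(241,374))]),onz(s,(426,183),.042))
print('tip',tri([ray(s,(377,234)),ray(d,(273,319))]),onz(s,(377,234),.033))
print('pot',onz(s,(405,355),.0),'glue',onz(s,(308,398),0))
print('red',onz(s,(277,334),0),'vise',onz(s,(320,216),.05),onz(s,(352,300),.05))
m=wm();R=cv2.Rodrigues(m['rvec'])[0]; c=-R.T@m['tvec']; st=r.get_state(); T=Ro.from_euler('xyz',st['tool_rot'])
print('cam in tool',T.inv().apply(c-st['ee_pos']),T.inv().as_matrix()@R.T)
E
```

```text
mouth (array([ 0.5776, -0.    ,  0.1468]), [np.float64(0.0012359556941), np.float64(0.001235955694100023)]) [ 0.5809 -0.001   0.15  ]
chucktop [ 0.5245 -0.2232  0.146 ] (array([ 0.5257, -0.2241,  0.1484]), [np.float64(0.0006703859491840228), np.float64(0.0006703859491840642)])
centre [ 0.5132 -0.3071  0.124 ]
grip (array([0.4973, 0.2858, 0.0471]), [np.float64(0.0029892217740527024), np.float64(0.0029892217740527293)]) [0.4958 0.2921 0.042 ]
tip (array([0.548 , 0.1196, 0.0197]), [np.float64(0.0006521072351505884), np.float64(0.0006521072351505654)]) [0.5559 0.1114 0.033 ]
pot [0.7996 0.0028 0.    ] glue [ 0.7764 -0.1925  0.    ]
red [ 0.6381 -0.1774  0.    ] vise [0.4629 0.0268 0.05  ] [ 0.6741 -0.0342  0.05  ]
cam in tool [ 0.072   0.001  -0.1321] [[ 0.001  -0.9599 -0.2804]
 [ 1.      0.0012 -0.0006]
 [ 0.0009 -0.2804  0.9599]]
```

```bash
cat >> h.py <<'E'
np.set_printoptions(precision=4,suppress=True)
def down(yaw): return [np.pi,0,yaw]
def look(f):
    m=wm(); a=r.grab_frame('wrist'); np.save(f'pics/{f}.npy',a); np.savez(f'pics/{f}_m.npz',**m); return m,a
E
python3 - <<'E'
from h import *
for n,p,a in (('chuck',(.5245,-.2232,.26),82.3),('sock',(.58,0,.27),82.3),('drift',(.497,.287,.15),108),('ins',(.60,.09,.07),74)):
    for k in (0,180): print(n,a-k,r.inverse_kinematics(p,down(np.radians(a-k))))
E
```

```text
chuck 82.3 None
chuck -97.7 [-0.128   0.2912  0.2016  0.     -1.4812 -0.0064]
sock 82.3 [ 0.2695  0.3102  0.2529  0.     -1.5135  2.7377]
sock -97.7 [ 0.2695  0.3102  0.2529  0.     -1.5135 -0.4038]
drift 108 [ 0.7961  0.3451 -0.0041  0.     -1.2217  2.6597]
drift -72 [ 0.7961  0.3451 -0.0041  0.     -1.2217 -0.4819]
ins 74 [ 0.4062  0.4679 -0.0312  0.     -1.0717  2.4561]
ins -106 [ 0.4062  0.4679 -0.0312  0.     -1.0717 -0.6855]
```

```bash
python3 - <<'E'
from h import *
r.move_ptp([.522,-.225,.27],down(np.radians(-97.7))); r.dwell(.3)
m1,a1=look('chuck'); 
r.move_ptp([.58,0.01,.30],down(np.radians(-97.7))); r.dwell(.3)
m2,a2=look('sock')
print(r.get_state()['time_s'], r.get_state()['ft_force'])
print(proj(m1,[.5245,-.2232,.146]),proj(m2,[.5795,0,.15]))
cv2.imwrite('pics/m1.png',cv2.cvtColor(cv2.resize(np.hstack([a1,a2]),(800,300),interpolation=cv2.INTER_AREA),cv2.COLOR_RGB2BGR))
E
```

```text
3.475 [-0.2122 -0.5328 -0.0135]
[317.8514 241.2886] [320.341  217.6872]
```

View pics/m1.png

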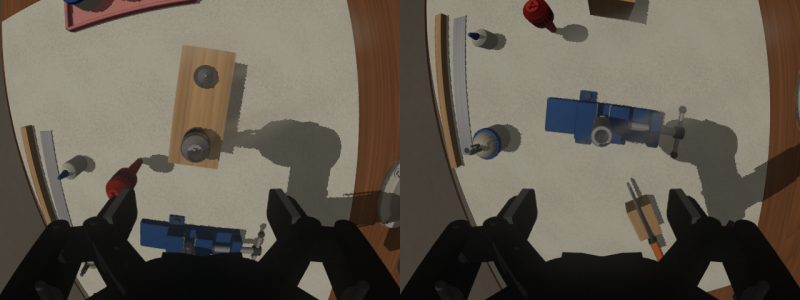

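Left tile: chuck at full px ≈(314,234), dead centre ≈(329,122), stand rectangle, red look-alike (190,295). Right tile: socket mouth ≈(322,214), vise long axis nearly horizontal, drift at lower right. I'll zoom for precise centres.

```bash
python3 - <<'E'
from h import *
a1=np.load('pics/chuck.npy');a2=np.load('pics/sock.npy')
A=cv2.resize(a1[185:285,264:364],(400,400),interpolation=cv2.INTER_CUBIC);B=cv2.resize(a2[150:250,220:420],(800,400),interpolation=cv2.INTER_CUBIC)
B=cv2.resize(a2[164:264,272:372],(400,400),interpolation=cv2.INTER_CUBIC)
o=np.hstack([A,B]); o=np.clip(o*1.8,0,255).astype(np.uint8)
cv2.imwrite('pics/z1.png',o[:,:,::-1])
m2=dict(np.load('pics/sock_m.npz')); m1=dict(np.load('pics/chuck_m.npz'))
h=cv2.cvtColor(a2,cv2.COLOR_RGB2HSV); k=((h[...,0]>105)&(h[...,0]<125)&(h[...,1]>130)).astype(np.uint8); k[:,:215]=0; k[260:]=0
ys,xs=np.nonzero(k); 
c=max(cv2.findContours(k,cv2.RETR_EXTERNAL,cv2.CHAIN_APPROX_NONE)[0],key=cv2.contourArea)[:,0]
P=np.array([onz(m2,p,.04)[:2] for p in c]); print('vise',cv2.minAreaRect((P*1000).astype(np.float32)))
h=cv2.cvtColor(a1,cv2.COLOR_RGB2HSV); k=((h[...,0]>8)&(h[...,0]<20)&(h[...,1]>90)&(h[...,2]>100)).astype(np.uint8); k[:,:260]=0;k[:,390:]=0
c=max(cv2.findContours(cv2.morphologyEx(k,cv2.MORPH_OPEN,np.ones((5,5))),cv2.RETR_EXTERNAL,cv2.CHAIN_APPROX_NONE)[0],key=cv2.contourArea)[:,0]
P=np.array([onz(m1,p,.098)[:2] for p in c]); print('stand',cv2.minAreaRect((P*1000).astype(np.float32)))
E
```

```text
vise ((630.576416015625, -13.853340148925781), (63.92940139770508, 84.68600463867188), 74.95124053955078)
stand ((516.6381225585938, -266.4967346191406), (159.87457275390625, 69.93571472167969), 74.1362075805664)
```

View pics/z1.png

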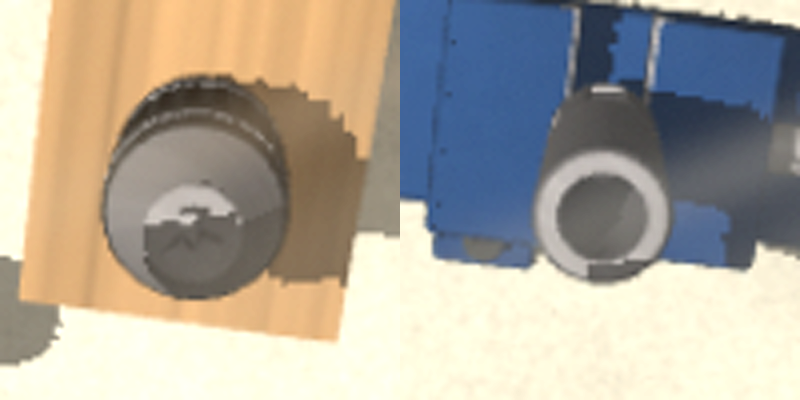

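```bash
python3 - <<'E'
from h import *
m2=dict(np.load('pics/sock_m.npz')); m1=dict(np.load('pics/chuck_m.npz')); s=r.camera_model('scene');d=r.camera_model('side')
print('chuck',onz(m1,(312.4,236),.146), 'mouth',onz(m2,(322,217.8),.15))
A=np.load('pics/sock.npy')
# mouth in scene/side
for n,m in(('scene',s),('side',d)):
    a=cv2.imread(f'pics/{n}0.png'); u,v=proj(m,[.5795,0,.15]).astype(int); print(n,u,v)
    if n=='scene': o=[]
    o.append(cv2.resize(a[v-30:v+30,u-30:u+30],(400,400),interpolation=cv2.INTER_CUBIC))
cv2.imwrite('pics/z2.png',np.clip(np.hstack(o)*1.8,0,255))
E
```

```text
chuck [ 0.5278 -0.2276  0.146 ] mouth [0.5782 0.0003 0.15  ]
scene 342 225
side 292 235[ WARN:0@0.634] global loadsave.cpp:1063 imwrite_ Unsupported depth image for selected encoder is fallbacked to CV_8U.
```

View pics/z2.png

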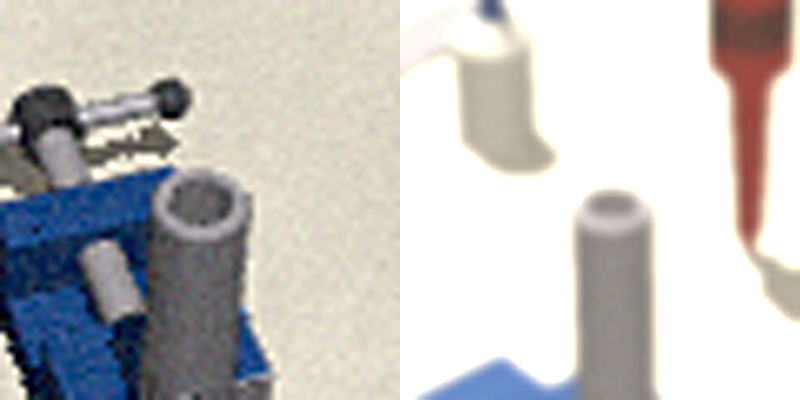

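Mouth at scene px (342.0,225.5) and side px (293.7,236.7), agreeing with the wrist view: mouth ≈(0.578, 0.000), chuck ≈(0.528,-0.227). Now I grasp and lift.

```bash
python3 - <<'E'
from h import *
Y=np.radians(-105.9)
def S(t): s=r.get_state(); print(t,round(s['time_s'],2),s['ee_pos'],s['ft_force'],s['wrist_torque'],'op',round(s['opening'],4),'ff',s['finger_force'])
C=[.528,-.2268]
r.grip(.062)
r.move_ptp(C+[.20],down(Y)); S('above')
print(r.movel(C+[.114],velocity=.1,until_force=8)); S('at')
r.grip(.0); S('gripped')
r.movel(C+[.15],velocity=.1); S('lift')
r.movel(C+[.30],velocity=.3); S('up')
r.move_ptp([.578,0,.30],down(Y)); r.dwell(.3); S('over')
save('scene','s1'); save('side','d1')
s=cv2.imread('pics/s1.png')[130:290,220:440]; d=cv2.imread('pics/d1.png')[90:310,200:400]
cv2.imwrite('pics/v4.png',np.hstack([cv2.resize(s,(440,320)),cv2.resize(d,(291,320))]))
E
```

```text
above 4.87 [ 0.5288 -0.2262  0.2007] [0.1378 0.2873 0.3022] [-0.0061 -0.0876 -0.0131] op 0.0618 ff 0.0
False
at 5.88 [ 0.5286 -0.2269  0.1148] [ 0.2975 -0.3344  0.1251] [ 0.0676 -0.02   -0.0017] op 0.0619 ff 0.0
gripped 6.24 [ 0.5287 -0.227   0.115 ] [-0.6319  0.8146  4.076 ] [ 0.3028 -0.0664 -0.056 ] op 0.0329 ff 59.355366826057434
lift 6.75 [ 0.527  -0.2262  0.1483] [-0.7324  0.4968 -8.5628] [0.0395 0.0527 0.0111] op 0.0328 ff 60.78991413116455
up 7.4 [ 0.5273 -0.2259  0.297 ] [ 0.1578  0.163  -9.1346] [ 0.0375  0.0892 -0.0276] op 0.0329 ff 61.704028844833374
over 8.62 [ 0.5779 -0.0007  0.2999] [ 0.3793 -0.0341 -7.4622] [ 0.0402 -0.0178  0.0226] op 0.0324 ff 61.700395345687866
```

View pics/v4.png

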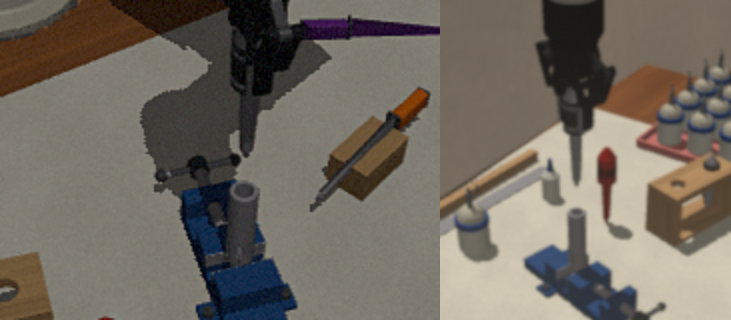

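Chuck is upright in the gripper; nose at scene px ≈(343,207.5), side px ≈(294.2,217.9), right above the mouth. Lower it in with force guard.

```bash
python3 - <<'E'
from h import *
def S(t): s=r.get_state(); print(t,round(s['time_s'],2),s['ee_pos'],s['ft_force'],s['wrist_torque']); return s
print(tri([ray(r.camera_model('scene'),(343,207.5)),ray(r.camera_model('side'),(294.2,217.9))])[0])
M=[.578,0.]
print(r.movel(M+[.19],velocity=.08,until_force=4)); S('a'); r.dwell(.2); S('a2')
for k in range(1):
    print(r.movel(M+[.170],velocity=.015,until_force=4)); S('b'); r.dwell(.2); S('b2')
E
```

```text
[0.576  0.0002 0.1954]
False
a 10.25 [ 0.5785 -0.0001  0.1905] [ 3.9625 -1.2466 -8.5949] [-0.7901 -1.5849 -0.0682]
a2 10.45 [ 0.5784 -0.0001  0.1904] [ 4.8953 -2.7947 -8.8716] [-0.889  -1.7516 -0.0485]
True
b 11.35 [ 0.579  -0.0005  0.1765] [ 1.2578 -0.0218  1.3361] [-0.1461 -0.5081  0.0684]
b2 11.55 [ 0.579  -0.0005  0.176 ] [ 1.1085 -0.0371  2.8139] [ 0.2167 -0.209   0.0674]
```

```bash
python3 - <<'E'
from h import *
Y=np.radians(-105.9)
z=r.get_state()['ee_pos'][2]; M=list(r.get_state()['ee_pos'][:2]); zc=None
def S(t):
    r.dwell(.05); F=np.mean([r.get_state()['ft_force'] for _ in range(1)],0); s=r.get_state()
    print(t,round(s['time_s'],2),s['ee_pos'],F,round(F[2]+7.85,2),s['wrist_torque'][2],s['tool_rot'][2]); return F[2]+7.85
z0=.170; 
zcmd=z
for i,a in enumerate([.4,-.4]):
    q=r.inverse_kinematics(M+[zcmd],down(Y+a)); r.movej(q); p=S(a)
    zcmd-=np.clip((12-p)/4e3,-.0005,.0015)
    r.movel(M+[zcmd],velocity=.02); S('adj')
E
```

```text
0.4 12.07 [ 0.5792 -0.0005  0.1754] [ 5.4814 -1.5494 -5.714 ] 2.14 0.06300203610171833 -1.4515354498143584
adj 12.37 [ 0.5792 -0.0005  0.1753] [1.1407 0.3233 2.7688] 10.62 -0.06500426863379781 -1.4490328700698552
-0.4 13.2 [ 0.5789 -0.0005  0.1743] [ 2.8151 -0.8826 -1.2145] 6.64 -0.05872754739848053 -2.2470820115682835
adj 13.5 [ 0.579  -0.0005  0.1742] [-0.1409 -0.3011  4.8391] 12.69 -0.05687383401834898 -2.2473736394541124
```

```bash
python3 - <<'E'
from h import *
Y=np.radians(-105.9)
s=r.get_state(); M=list(s['ee_pos'][:2]); zcmd=s['ee_pos'][2]-.0002
def S(t):
    r.dwell(.05); s=r.get_state(); F=s['ft_force']; p=F[2]+7.85
    print(t,round(s['time_s'],2),s['ee_pos'],F,round(p,2),s['opening']); return p
p=S('0')
for i,a in enumerate([.4,-.4]*5):
    zcmd-=.0004
    q=r.inverse_kinematics(M+[zcmd],down(Y+a)); r.movej(q); p=S(a)
    for k in range(2):
        if abs(p-12)<1.2: break
        zcmd-=np.clip((12-p)/5e3,-.0008,.0015)
        r.movel(M+[zcmd],velocity=.03); p=S('adj')
    if r.get_state()['ee_pos'][2]<.1714 and i>5: break
E
```

```text
0 13.55 [ 0.579  -0.0005  0.1742] [0.7611 0.4513 5.6703] 13.52 0.032899892748747946
0.4 14.38 [ 0.5792 -0.0005  0.1736] [ 3.6956 -1.7047 -0.6214] 7.23 0.03292376943405495
adj 14.68 [ 0.5792 -0.0005  0.1735] [ 2.7188 -1.1659  5.9847] 13.83 0.03274475522128707
adj 14.98 [ 0.5792 -0.0005  0.1735] [ 2.6381 -0.4813  5.7459] 13.6 0.03257251225356314
-0.4 15.82 [ 0.5789 -0.0005  0.1728] [0.3176 0.627  4.2222] 12.07 0.03277035396931176
0.4 16.65 [ 0.5792 -0.0005  0.1723] [ 3.4173 -0.9711  4.5415] 12.39 0.032681439326575544
-0.4 17.48 [ 0.5789 -0.0005  0.172 ] [ 2.4818 -0.2092  4.9285] 12.78 0.032461330735307235
0.4 18.32 [ 0.5792 -0.0005  0.1717] [ 3.0626 -0.4265  6.1383] 13.99 0.032875954290780815
adj 18.62 [ 0.5792 -0.0006  0.1717] [ 4.0974 -1.0167  2.5168] 10.37 0.032880192087391694
adj 18.92 [ 0.5792 -0.0005  0.1717] [ 3.6447 -0.7416  5.1698] 13.02 0.032680002369072286
-0.4 19.75 [ 0.5789 -0.0005  0.1715] [ 2.1928 -0.6779  6.164 ] 14.01 0.032826978442790554
adj 20.05 [ 0.5789 -0.0005  0.1715] [ 2.9108 -0.2358  4.9147] 12.76 0.03283565749993089
0.4 20.88 [ 0.5792 -0.0005  0.1714] [ 3.0007 -1.0564  5.1816] 13.03 0.03263810394827293
-0.4 21.72 [ 0.5789 -0.0005  0.1712] [1.6244 0.1125 8.3439] 16.19 0.032782679941536406
adj 22.02 [ 0.5789 -0.0005  0.1713] [ 3.568  -0.7526  2.2488] 10.1 0.03267689844864789
adj 22.32 [ 0.5789 -0.0005  0.1712] [ 3.5563 -0.9139  4.6886] 12.54 0.03254351743188517
```

```bash
python3 - <<'E'
from h import *
def S(t): s=r.get_state(); print(t,round(s['time_s'],2),s['ee_pos'],s['ft_force'],round(s['opening'],4))
r.grip(.06); S('open')
p=r.get_state()['ee_pos']; r.movel([p[0],p[1],.30],velocity=.2); S('up')
r.move_ptp([.512,.235,.20],down(np.radians(108))); r.dwell(.3); S('drift')
m,a=look('drift'); save('scene','s2'); save('side','d2')
s=cv2.imread('pics/s2.png')[170:270,270:370]; d=cv2.imread('pics/d2.png')[190:290,240:340]
t=cv2.resize(a[:,:,::-1],(400,300),interpolation=cv2.INTER_AREA)
o=np.hstack([t,np.zeros((300,400,3),np.uint8)]); b=np.hstack([cv2.resize(x,(300,300),interpolation=cv2.INTER_CUBIC) for x in(s,d)])
b=np.hstack([b,np.zeros((300,200,3),np.uint8)])
cv2.imwrite('pics/v5.png',np.clip(np.vstack([o,b])*1.6,0,255).astype(np.uint8))
print(proj(m,[.497,.29,.05]),proj(m,[.55,.12,.033]))
E
```

```text
open 22.7 [ 0.5783 -0.0005  0.1705] [ 0.0077  1.151  -0.6367] 0.0599
up 23.49 [ 0.5778 -0.0002  0.2986] [ 0.702  -1.3105 -0.2782] 0.06
drift 26.88 [0.512  0.2349 0.2   ] [ 0.0108 -0.2963  0.4594] 0.0602
[327.3631 156.9948] [324.0178 350.187 ]
```

View pics/v5.png

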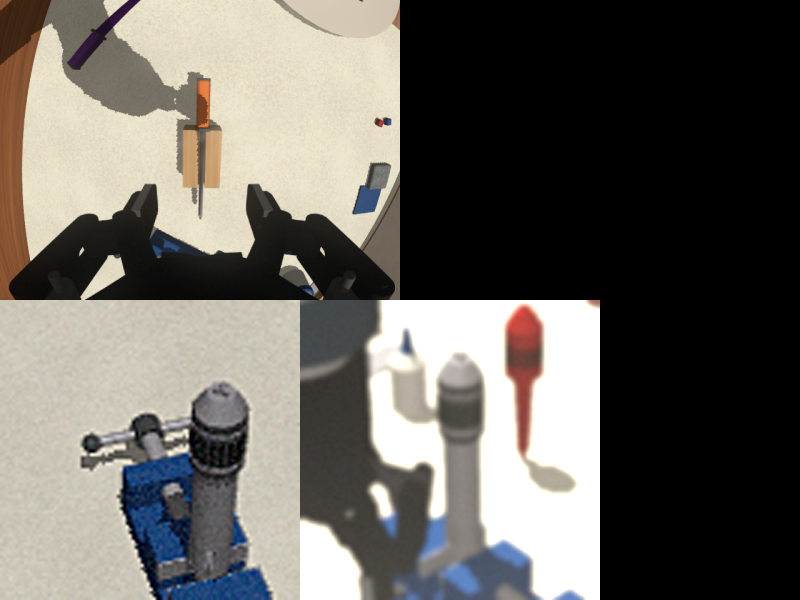

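Drift view: orange grip at full px ≈(326,165), wedge runs straight down to tip ≈(320,347); chuck stands upright and seated in the socket (scene/side crops). Now localise the grip.

```bash
python3 - <<'E'
from h import *
m=dict(np.load('pics/drift_m.npz')); a=np.load('pics/drift.npy')
h=cv2.cvtColor(a,cv2.COLOR_RGB2HSV); k=(((h[...,0]<14))&(h[...,1]>170)&(h[...,2]>40)).astype(np.uint8); k[:,:250]=0;k[:,400:]=0;k[:80]=0;k[260:]=0
c=max(cv2.findContours(k,cv2.RETR_EXTERNAL,cv2.CHAIN_APPROX_NONE)[0],key=cv2.contourArea)[:,0]
print(cv2.boundingRect(c),cv2.minAreaRect(c))
P=np.array([onz(m,p,.054)[:2] for p in c]); R=cv2.minAreaRect((P*1000).astype(np.float32)); print('grip@.054',R, cv2.boxPoints(R))
g=cv2.cvtColor(a,cv2.COLOR_RGB2GRAY)
# steel centreline in rows ahead of the rest
for v in (285,305,315,325,335,340,345,350):
    x=np.arange(300,345); row=g[v,300:345].astype(int); print(v,row[5:40])
E
```

```text
(315, 129, 21, 75) ((324.9341125488281, 166.13584899902344), (19.518898010253906, 74.0518569946289), 1.432096242904663)
grip@.054 ((497.34515380859375, 282.90447998046875), (14.60130786895752, 55.935890197753906), 16.919992446899414) [[482.2209 307.537 ]
 [498.5002 254.0225]
 [512.4695 258.272 ]
 [496.1901 311.7865]]
285 [102 101 101 101  99 100 102 104 106 107 105  88  58  51  44  45  46  50
  57  67  65  61  77 104 106 105 103 104 104 105 106 106 106 105 104]
305 [132 123 113  70  70  71  70  71  71  71  71 106 130  83  44  46  55  63
  72  90 123 141 140 139 140 138 138 141 141 139 138 139 140 139 139]
315 [141 125  70  69  70  70  70  71  70  70 108 139 124  60  44  51  60  70
  82 107 131 139 136 135 138 138 140 140 141 140 141 141 139 137 134]
325 [137 138 139 139 141  85  73  72  72 114 141 141 126  44  49  57  65  76
  85 118 137 141 139 137 136 135 138 140 137 137 137 136 137 138 139]
335 [139 139 142 142 143 142 142 142 141 140 139 131 101  47  55  64  74  84
  99 126 137 139 140 140 140 140 142 140 139 135 135 135 136 137 137]
340 [142 141 140 142 142 141 141 139 135 137 140 134 106  49  59  68  79  89
 105 127 137 139 141 142 142 142 139 138 140 141 140 140 142 144 142]
345 [142 140 142 142 141 141 142 142 142 140 138 133 113  92  92  93  94  96
 121 136 139 137 136 135 136 136 139 140 139 140 139 137 136 137 140]
350 [141 139 140 142 142 142 142 142 142 141 139 140 142 138 104  83  94 133
 139 140 141 140 139 141 142 142 139 139 140 138 136 137 138 138 136]
```

```bash
python3 - <<'E'
from h import *
def S(t): r.dwell(.1); s=r.get_state(); print(t,round(s['time_s'],2),s['ee_pos'],s['tool_rot'],s['ft_force'],s['wrist_torque'],round(s['opening'],4)); return s
G=[.4973,.2829]; Y=np.radians(106.92)
r.grip(.05)
r.move_ptp(G+[.10],down(Y))
print(r.movel(G+[.034],velocity=.12,until_force=8)); S('at')
r.grip(0); s=S('grip')
z0=s['ee_pos'][2]
r.movel(G+[.12],velocity=.15); S('lift')
A=np.array([.5785,0]); th=np.radians(-105.05); u=np.array([np.cos(th),np.sin(th)])
Yi=np.radians(74.95)
r.move_ptp(list(A-u*.22)+[.12],down(Yi))
r.movel(list(A-u*.22)+[z0+.029],velocity=.15); s=S('pre')
open('z0','w').write(str(z0))
m,a=look('pre'); save('scene','s3'); save('side','d3')
print('tip proj', proj(r.camera_model('scene'),[*(A-u*.05),.062]),proj(r.camera_model('side'),[*(A-u*.05),.062]))
t=cv2.resize(a[:,:,::-1],(400,300),interpolation=cv2.INTER_AREA)
sc=cv2.imread('pics/s3.png')[190:290,310:443];d=cv2.imread('pics/d3.png')[220:320,230:363]
o=np.vstack([np.hstack([t,cv2.resize(sc,(400,300))]),np.hstack([cv2.resize(d,(400,300)),np.zeros((300,400,3),np.uint8)])])
cv2.imwrite('pics/v6.png',np.clip(o*1.6,0,255).astype(np.uint8))
E
```

```text
False
at 28.62 [0.4982 0.2835 0.0355] [ 3.139  -0.001   1.8662] [0.6329 0.6843 0.0772] [-0.0107  0.0357  0.0081] 0.05
grip 29.12 [0.4976 0.2831 0.0345] [ 3.1407 -0.0002  1.8663] [-0.9715 -0.2017  3.9687] [-0.1228  0.2476 -0.0316] 0.015
lift 29.95 [0.4964 0.2823 0.1182] [-3.1385  0.001   1.8658] [ 0.5823 -0.0742 -1.5391] [0.1123 0.015  0.0244] 0.0152
pre 31.24 [0.6365 0.2132 0.0655] [ 3.139  -0.0018  1.3092] [ 0.3076 -0.8506 -2.5229] [ 0.1305 -0.002  -0.0134] 0.0149
tip proj [363.3103 248.7558] [276.1304 277.7866]
```

View pics/v6.png

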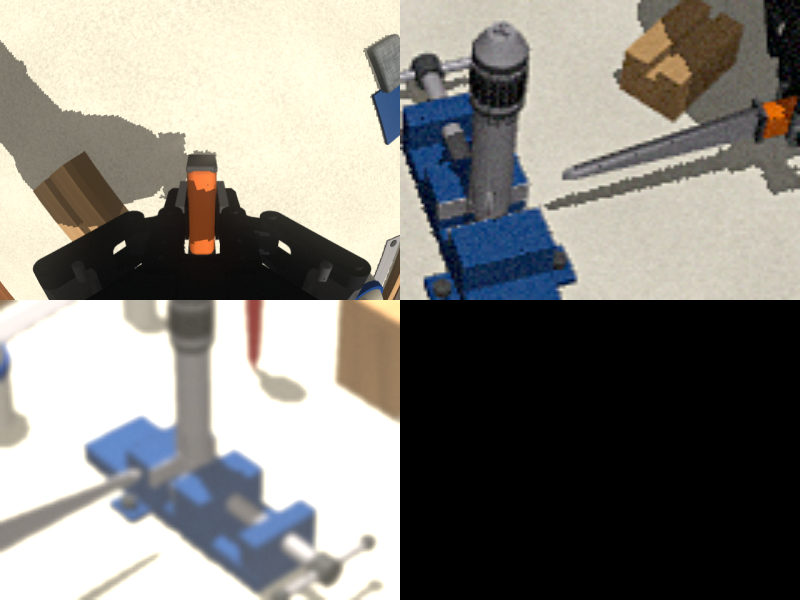

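Tip at scene px ≈(365,248), as predicted (363,249); the wedge is level and points at the slot. Insert with a force guard.

```bash
cat >> h.py <<'E'
A=np.array([.5785,0]); th=np.radians(-105.05); u=np.array([np.cos(th),np.sin(th)]); n=np.array([-u[1],u[0]])
def G(t,z,lat=0): return list(A+u*(t-.17)+n*lat)+[z]
def ST(tag):
    s=r.get_state(); p=s['ee_pos'][:2]-A; f=s['ft_force']
    print(tag,round(s['time_s'],2),'t %.4f lat %.4f z %.4f'%(p@u+.17,p@n,s['ee_pos'][2]),'Fu %.1f Fn %.1f Fz %.1f'%(f[:2]@u,f[:2]@n,f[2]),'M',s['wrist_torque'],round(s['opening'],4)); return s
E
python3 - <<'E'
from h import *
ST('0')
for t in (-.018,-.005,.010,.018):
    h=r.movel(G(t,.063),velocity=.05,until_force=5); r.dwell(.1); ST(f'{t} {h}')
    if h: break
E
```

```text
0 31.39 t -0.0505 lat 0.0005 z 0.0649 Fu 1.4 Fn 0.4 Fz -1.4 M [ 0.0997 -0.0592 -0.0118] 0.0149
-0.018 False 32.28 t -0.0183 lat 0.0000 z 0.0630 Fu -0.2 Fn -0.2 Fz -1.1 M [ 0.1194 -0.0283  0.0177] 0.015
-0.005 False 32.79 t -0.0050 lat 0.0001 z 0.0631 Fu -0.6 Fn 0.2 Fz -1.6 M [ 0.1199 -0.0421  0.0465] 0.015
0.01 False 33.34 t 0.0100 lat 0.0001 z 0.0631 Fu 0.6 Fn 0.1 Fz -2.3 M [ 0.1201 -0.0015 -0.0167] 0.0152
0.018 False 33.75 t 0.0182 lat -0.0001 z 0.0629 Fu 0.8 Fn -0.1 Fz -2.6 M [ 0.0664 -0.0339  0.0402] 0.015
```

```bash
python3 - <<'E'
from h import *
h=r.movel(G(.018,.060),velocity=.008,until_force=3); r.dwell(.1); s=ST(f'floor {h}')
z=s['ee_pos'][2]+.0003 if h else .062
for t in (.024,.030,.036,.042):
    h=r.movel(G(t,z),velocity=.03,until_force=20); r.dwell(.05); ST(f'{t} {h}')
    if h: break
E
```

```text
floor True 34.14 t 0.0180 lat -0.0002 z 0.0612 Fu -0.9 Fn 0.5 Fz 2.7 M [ 0.1189 -0.1567  0.0603] 0.015
0.024 False 34.52 t 0.0230 lat 0.0004 z 0.0619 Fu -4.1 Fn 0.6 Fz 1.4 M [ 1.4672 -0.5384  0.1164] 0.0155
0.03 False 34.92 t 0.0267 lat 0.0008 z 0.0623 Fu -10.4 Fn 0.5 Fz 1.4 M [ 3.1706 -0.8837 -0.0609] 0.015
0.036 False 35.33 t 0.0351 lat 0.0003 z 0.0618 Fu -1.5 Fn 0.1 Fz 1.8 M [ 0.4828 -0.3188  0.01  ] 0.0152
0.042 False 35.73 t 0.0412 lat 0.0004 z 0.0619 Fu -5.3 Fn 0.8 Fz 2.6 M [ 1.5158 -0.6605  0.1214] 0.0149
```

```bash
python3 - <<'E'
from h import *
for t in (.05,.058,.066,.074,.082):
    h=r.movel(G(t,.0616),velocity=.04,until_force=35); r.dwell(.05); ST(f'{t} {h}')
    if h: break
r.dwell(.2); ST('end')
save('scene','s4'); save('side','d4')
sc=cv2.imread('pics/s4.png')[170:295,310:443];d=cv2.imread('pics/d4.png')[200:325,230:363]
cv2.imwrite('pics/v7.png',np.clip(np.hstack([cv2.resize(x,(400,376),interpolation=cv2.INTER_CUBIC) for x in (sc,d)])*1.6,0,255).astype(np.uint8))
E
```

```text
0.05 False 36.12 t 0.0471 lat 0.0010 z 0.0624 Fu -11.0 Fn 1.2 Fz 1.4 M [ 3.0378 -1.1366  0.1535] 0.0154
0.058 False 36.52 t 0.0560 lat 0.0013 z 0.0624 Fu -5.8 Fn 1.7 Fz 1.8 M [ 1.8755 -1.2677  0.2661] 0.0148
0.066 False 36.92 t 0.0658 lat 0.0005 z 0.0620 Fu -3.9 Fn 1.8 Fz 2.3 M [ 0.8843 -0.6498  0.1574] 0.0152
0.074 False 37.33 t 0.0747 lat 0.0001 z 0.0618 Fu -1.8 Fn 1.0 Fz 4.1 M [ 0.2383 -0.3191  0.1142] 0.0147
0.082 False 37.73 t 0.0825 lat 0.0001 z 0.0618 Fu -1.2 Fn 1.2 Fz 5.9 M [ 0.1642 -0.1896  0.0353] 0.0155
end 37.92 t 0.0825 lat 0.0000 z 0.0617 Fu -2.0 Fn 0.7 Fz 5.3 M [ 0.2172 -0.1669  0.052 ] 0.0153
```

View pics/v7.png

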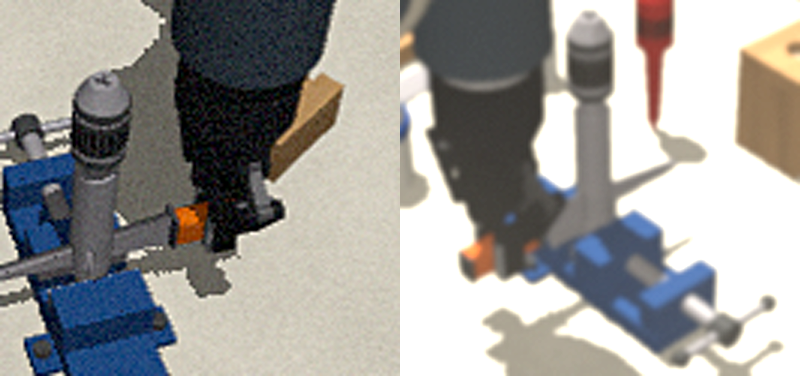

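The wedge goes through the slot and the chuck has risen (shank visible below the body). Check the rise numerically, then release.

```bash
cat > rise.py <<'E'
from h import *
def rise(f0,f1,cam):
    m=r.camera_model(cam); a=cv2.imread(f'pics/{f0}.png',0); b=cv2.imread(f'pics/{f1}.png',0)
    pa,pb=proj(m,[*A,.18]),proj(m,[*A,.19]); x,y=pa.astype(int)
    P=[cv2.resize(i[y-24:y+20,x-20:x+20],None,fx=8,fy=8,interpolation=cv2.INTER_CUBIC) for i in (a,b)]
    T=P[0][100:290,70:250]; R=cv2.matchTemplate(P[1],T,cv2.TM_CCOEFF_NORMED); l=cv2.minMaxLoc(R)
    d=np.array([l[3][0]-70,l[3][1]-100])/8; g=(pb-pa)/10
    print(cam,f1,'px shift',d,'per mm',g,'rise mm',d@g/(g@g),'score',l[1])
E
python3 - <<'E'
from rise import *
rise('s2','s4','scene'); rise('d2','d4','side')
r.grip(.045); ST('open'); r.dwell(.2)
p=r.get_state()['ee_pos']; r.movel([p[0],p[1],.14],velocity=.12); ST('up')
q=A-u*.2; r.movel([*q,.25],velocity=.25); r.dwell(.3)
save('scene','s5'); save('side','d5'); rise('s2','s5','scene'); rise('d2','d5','side'); ST('e')
sc=cv2.imread('pics/s5.png')[150:300,290:450];d=cv2.imread('pics/d5.png')[180:330,210:370]
cv2.imwrite('pics/v8.png',np.clip(np.hstack([cv2.resize(x,(400,375),interpolation=cv2.INTER_CUBIC) for x in (sc,d)])*1.6,0,255).astype(np.uint8))
E
```

```text
scene s4 px shift [ 0.625 -3.5  ] per mm [ 0.0281 -0.3771] rise mm 9.352474097168043 score 0.8210762143135071
side d4 px shift [-0.25 -2.75] per mm [-0.0085 -0.405 ] rise mm 6.799425073237386 score 0.9312090277671814
open 38.42 t 0.0825 lat -0.0005 z 0.0610 Fu -0.1 Fn 0.8 Fz 1.1 M [ 0.013  -0.0548 -0.0288] 0.0453
up 39.42 t 0.0823 lat -0.0007 z 0.1391 Fu -0.4 Fn -0.3 Fz -0.1 M [ 0.0146 -0.0156  0.0196] 0.0451
scene s5 px shift [ 0.625 -3.75 ] per mm [ 0.0281 -0.3771] rise mm 10.011745602847277 score 0.8936362266540527
side d5 px shift [-0.25  -2.625] per mm [-0.0085 -0.405 ] rise mm 6.490945954283585 score 0.9316375851631165
e 40.59 t -0.0295 lat 0.0000 z 0.2499 Fu 0.7 Fn 1.0 Fz -0.7 M [-0.0019  0.0137 -0.0004] 0.0453
```

View pics/v8.png

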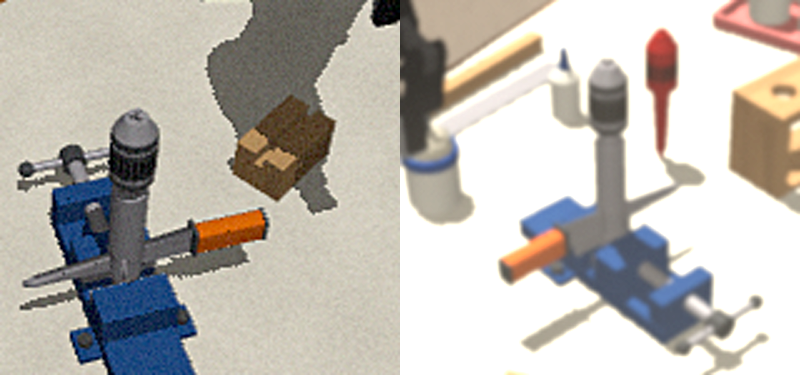

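Chuck upright on the drift, which lies through the slot; nothing else disturbed. Confirm the drift depth from the orange centroid.

```bash
python3 - <<'E'
from h import *
rs=[]
for f,c in (('s5','scene'),('d5','side')):
    a=cv2.imread(f'pics/{f}.png'); m=r.camera_model(c); h=cv2.cvtColor(a,cv2.COLOR_BGR2HSV)
    k=((h[...,0]<14)&(h[...,1]>170)&(h[...,2]>60)).astype(np.uint8); e=proj(m,[*(A-u*.0875),.07]); x,y=e.astype(int)
    w=np.zeros_like(k); w[y-25:y+25,x-30:x+30]=1; q=np.argwhere(k&w)
    c2=q.mean(0)[::-1]; rs.append(ray(m,c2)); print(c,len(q),c2,'pred',e,'per mm along u',(proj(m,[*(A-u*.0775),.07])-e)/10)
p,_=tri(rs); d=p[:2]-A; print(p,'t',d@u+.17,'lat',d@n)
E
```

```text
scene 194 [381.866  242.5722] pred [381.2676 242.184 ] per mm along u [-0.4677  0.1077]
side 83 [263.4699 278.6747] pred [262.0995 282.3257] per mm along u [ 0.3759 -0.2002]
[0.6039 0.0801 0.0753] t 0.0860147307239117 lat 0.003684043395956047
```

```bash
python3 -c "
from h import *
ST('final'); print(r.hand_in())"
```

```text
final 40.59 t -0.0295 lat 0.0000 z 0.2499 Fu 0.7 Fn 1.0 Fz -0.7 M [-0.0019  0.0137 -0.0004] 0.0453
the job is handed in; nothing more can be done
None
```

I handed the job in at 40.6 s: the chuck was twisted home at about 12 N (one reading touched 16 N), and the drift was then driven to about 82 mm past the axis and left in the slot with the upright chuck on it, by my estimate about 2 mm above first touch (the two camera views put the rise at 6.5 and 10 mm, 8.5 mm expected); the slot floor felt about 0.8 mm low, so the socket may have slid down slightly (the limit is 1.5 mm).

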